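Take the moulded ring out of the clamshell fixture and put it on the balance

ROBOT

A 7-joint arm with a two-finger parallel gripper is mounted at the origin on the work surface. World frame = base frame: x ahead of the robot, y to its left, z up, the work surface at z = 0. Lengths are in m, angles in degrees, forces in N, time in s.
With the tool pointing down it reaches from about 0.425 to 1.025 m from the base axis. Payload 3.6 kg.
Tool frame: the origin (TCP) lies at the very end of the fingers, on their centre line; the grasp point (between the pads) lies 19 mm behind it; z points along the fingers, y is the direction in which the jaws open and shut (so a half turn about z gives the same grasp; the last joint's range is limited). The gripper opens to 85 mm and grips with 20 to 120 N. Pads are 22 mm wide; open, the fingers measure 114 mm over their backs; the gripper's body (76 mm by 85 mm) begins 54 mm behind the grasp point. The pads swing forward as they close: fully open they stand 13 mm farther back than shut.
Start: joints at [-5.357, 33.873, 2.773, 92.16, -1.908, 54.013, -1.931], TCP at [0.725, 0, 0.231] pointing down, gripper open.
Joint ranges: [-153.93, 153.93], [-27.13, 128.08], [-72.61, 78.16], [10.71, 143.7], [-87.88, 267.88], [4.46, 118.87], [-176.78, 176.78]. Speed limits (degrees/s): [147.25, 147.25, 180, 180, 180, 180, 180].

INTERFACE

Orientations are given as [roll, pitch, yaw] about the fixed x, y, z axes, in that order (R = Rz(yaw) Ry(pitch) Rx(roll)).
In Python, from cell import state, imaging, finish_job gives the robot as it stands.
- The arm moves only by the tool apply_moves, never from a script. Its argument "series" is a list of rows, each a list of 3 entries, a list of its own where there are three numbers: the shift along the tool's x, y, z in m, then the turn about the tool's z in rad, then the opening, from 0 (shut) to 1 (fully open). A call has exactly 8 rows; each row shifts and turns the commanded pose from where the row before left it, along the tool's axes as they then stand; what a row does not reach is not made up. A row lasts 1/8 s, in which the tool goes at most 62.5 mm and 10.7 degrees, less where a joint would pass 70% of its speed; a pose out of reach is approached as far as the arm can. A call is refused whole if a number of a shift passes 0.0625 or a number of a turn 0.188, either way. A call with a gripper value outside its range is refused whole. The fingers move at their own pace and stop on an object; "newtons" is the grip in N (left out, the last holds). Time passes only in rows, so rows that do not move let the fingers close, or fill a call up. It gives the time, the measured TCP pose, the force and the opening at its end, in the units of the state.
- state(): the state, without advancing time (a new reading comes with each control period).
- imaging.read_camera(name): name is "scene" or "side" or "wrist"; returns (picture, depth): 420x560x3 uint8, red, green, blue; 420x560 float32, m along the optical axis (not along the pixel's ray), 0 where there is no reading.
- imaging.calibration(name): a dict with "fx", "fy", "cx", "cy" (pixels), "xyz" and "rotation" of the camera in the world. Camera axes: x right, y down, z forward; pixel columns grow to the right and rows downward; lengths in m; the calibration is good to about 2 mm. A picture is of the moment at which its call begins: read the wrist's pose just before it. calibration takes no time and is no camera call; for the wrist camera it gives the pose at the moment of the call.
- finish_job(): hands the job in, once; it reports no verdict.
The state is a dict: "t": time; "q": joint angles; "qd": joint speeds; "joint_torque": joint torques, N m; "ee_pos": TCP position; "ee_rot": TCP orientation; "ft_force": force on the tool from outside, world axes, zero at the start; "torque": the same for the moment, N m; "grip_width": finger opening in m.
Only numpy, scipy, OpenCV 4.12 (cv2) and the standard library are available. Lean on these libraries where they do the work, as an engineer would, in place of code of your own. Each camera call takes 0.05 s, during which the arm holds its last target. There are 200 camera calls.

TASK

Swing the lid of the blue-lidded clamshell fixture up and over past vertical so that it stays open by itself, then lift the blue ring out of that fixture and set it down gently, flat, in the middle of the open bench balance's steel pan. Leave the red-lidded fixture shut.

Things in the scene. Friction and masses are not known exactly. Their poses are not given: they have to be found in the camera images.
- blue_knob (a point): Centre of the black drum handle (24 mm thick, 30 mm along y, flat ends, turns in a pinch) on the blue lid (130 long x 110 x 8 mm, 0.2 kg): 30 mm over it, 25 mm from its free edge, 101 mm above the bench when shut. Axes turn with the lid: x to the hinge, y along it, z out of it. Hinge axis: 105 mm along x, 38 mm along -z. Swings freely about +y to a stop at 110 deg; falls shut before vertical.
- ring_center (a point): Centre, half-way up, of the loose blue ring (outside 50 mm, hole 32 mm, height 30 mm, 60 g, z its axis). It lies flat under the blue lid, 40 mm from the handle towards the hinge and 56 mm lower, on a 44 mm pedestal 14 mm above the base plate (150 x 120 mm, top at 16 mm); a 24 mm spigot stands 8 mm up its hole. Posts only at the plate's corners. The red ring on the bench is not wanted.
- pan (a point): Centre of the upper face of the round steel pan (130 mm diameter, flat, fixed, 66 mm above the bench) of the open bench balance, a white box 200 x 180 mm with a small display. z is up. The balance standing in a glass case is another one.
- red_knob (a point): Centre of the same kind of drum handle on the lid of the other fixture, which is alike but has a red lid; to be left shut. Axes as for the blue one.
Things that resemble listed ones, but are neither listed nor needed, are in the scene too. Leave any yellow look-alike of the part that bears blue_knob alone.

How it is judged (in metres and radians):
On the way:
1. the blue lid stands open past vertical (beyond 95 degrees) with the ring still in its fixture (angle between blue_knob's own z axis and vertical above 1.66 rad and distance of ring_center from where it was at the start of the episode below 0.02 m), for 0.2 s.
At the end, for the whole second after the job is handed in: The blue lid stays open beyond 95 degrees; the blue ring rests flat (within 10 degrees) and still on the balance pan, its centre within 25 mm of the pan's centre; the red lid is shut (angle between blue_knob's own z axis and vertical above 1.66 rad and horizontal distance between ring_center and pan below 0.025 m and z of ring_center in the frame of pan between 0.009 and 0.021 m and angle between the z axis of ring_center and the z axis of pan, either way round below 0.17 rad and linear speed of ring below 0.02 m/s and distance of red_knob from where it was at the start of the episode below 0.03 m); the robot touches nothing.
It fails at once if the red-lidded fixture's lid is lifted (its handle moves more than 30 mm) (distance of red_knob from where it was at the start of the episode above 0.03 m).
It fails at once if the ring is dropped on to the pan (faster than 0.7 m/s just above it) (horizontal distance between ring_center and pan below 0.06 m and z of ring_center in the frame of pan below 0.05 m and linear speed of ring above 0.7 m/s).
It also fails if it takes over 56 s, if anything falls off the work surface, if the arm or the gripper's body presses on something with over 40 N, if the wrist force passes 120 N, or if a joint passes its speed limit or range.

## Working session

There is one attempt and no reset: what is moved stays moved. The work goes in short steps, Python scripts to look and compute and a tool call to move; the robot and the scene stay as the last step left them, time stands still between calls to the robot, and variables do not carry over. Pictures are saved under pics/ and viewed, about 8 in all and at most 12, crops included, and the job is handed in when it is done.

Besides the shell and the picture viewer there is one more tool, called after "Request:" by a JSON object that holds its "api" and its "payload", one argument or row to a line. apply_moves: Moves the arm, as the interface text tells. Its arguments: {"type":"object","properties":{"series":{"type":"array"},"newtons":{"type":"number"}},"required":["series"]}

```bash
mkdir -p pics; ls
python3 - <<'E'
from cell import state, imaging
import cv2, numpy as np
s=state(); print(s)
for n in ("scene","side"):
    p,d=imaging.read_camera(n); np.savez(f"{n}0.npz",p=p,d=d)
    cv2.imwrite(f"pics/{n}0.png",p[:,:,::-1]); c=imaging.calibration(n); print(n,c)
a=cv2.imread("pics/scene0.png");b=cv2.imread("pics/side0.png")
E
```

```text
pics
{'t': 0.0, 'q': array([-5.3548554 , 33.92674294,  2.76628143, 92.23598915, -1.91034888,
       54.01148204, -1.93018368]), 'qd': array([ 0.00047737, -0.11836647, -0.07714405,  0.02720901, -0.0769409 ,
       -0.01476208, -0.11189135]), 'joint_torque': array([ 3.78132427e-04, -5.48684978e+01,  1.54672019e+00, -1.98121297e+01,
        9.43630905e-03,  8.90732801e-03, -1.16924070e-05]), 'ee_pos': array([7.24179985e-01, 6.62263223e-07, 2.30130381e-01]), 'ee_rot': array([-1.79871981e+02,  4.73650876e-03,  9.00025028e+01]), 'ft_force': array([ 0.53914743, -0.12136164, -0.82408665]), 'torque': array([-0.00511299,  0.01788331, -0.08304505]), 'grip_width': 0.08560129131697593}
scene {'fx': 395.2270158916951, 'fy': 395.2270158916951, 'cx': 279.7608837554847, 'cy': 210.91069423740575, 'xyz': array([ 0.81694592, -0.52104382,  0.89903464]), 'rotation': array([-142.66847057,   -0.64029067,   47.8617296 ])}
side {'fx': 446.3619436400837, 'fy': 446.3619436400837, 'cx': 275.85434777051347, 'cy': 198.98017825287351, 'xyz': array([0.3443473 , 0.75717526, 0.80826882]), 'rotation': array([-130.80559168,   -0.2675109 , -176.72022494])}
```

View pics/scene0.png

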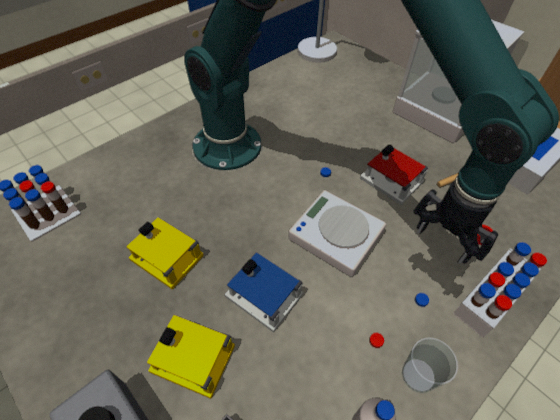

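View pics/side0.png

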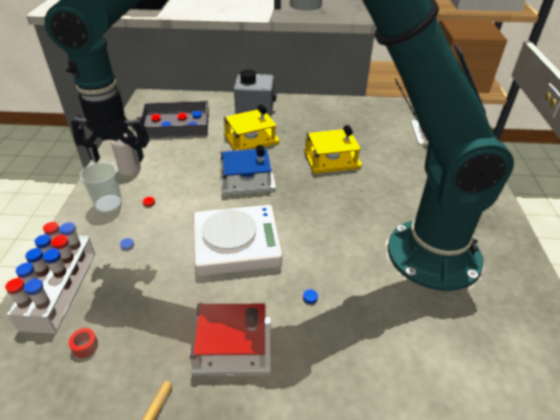

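The scene view shows the blue lid around (265,285) with its black knob at (250,267), the pan at (344,226) and the red fixture at (397,170). The side view shows the blue lid at (246,165), its knob at (261,154) and the pan at (229,230). Next I measure these in both views.

```bash
cat > h.py <<'E'
import numpy as np, cv2
from scipy.spatial.transform import Rotation as R
from cell import state, imaging
def pts(c,d):
    v,u=np.mgrid[0:d.shape[0],0:d.shape[1]]
    P=np.stack([(u-c['cx'])/c['fx']*d,(v-c['cy'])/c['fy']*d,d],-1)
    return P@R.from_euler('xyz',c['rotation'],degrees=True).as_matrix().T+c['xyz']
def ray(c,u,v,z):
    r=R.from_euler('xyz',c['rotation'],degrees=True).as_matrix()@[(u-c['cx'])/c['fx'],(v-c['cy'])/c['fy'],1]
    return c['xyz']+r*(z-c['xyz'][2])/r[2]
E
python3 - <<'E'
from h import *
for n,rb,rk,rp in (("scene",(215,320,245,330),(238,262,255,280),(310,380,195,255)),("side",(215,280,140,195),(252,270,143,166),(190,265,200,260))):
    f=np.load(n+"0.npz");p=f['p'];d=f['d'];c=imaging.calibration(n);X=pts(c,d)
    hsv=cv2.cvtColor(p,cv2.COLOR_RGB2HSV)
    def box(r):
        m=np.zeros(d.shape,bool);m[r[2]:r[3],r[0]:r[1]]=1;return m&(d>0)
    m=box(rb)&(hsv[...,0]>100)&(hsv[...,0]<130)&(hsv[...,1]>110)
    m=cv2.erode(m.astype(np.uint8),np.ones((3,3)))>0
    # top of lid
    q=X[m];print(n,'blue n',len(q),'z pct',np.percentile(q[:,2],[5,25,50,75,95]))
    zt=np.median(q[:,2]); q=q[abs(q[:,2]-zt)<.006]
    # cast contour onto lid plane
    r=cv2.minAreaRect(q[:,:2].astype(np.float32)*1000);print(' rect',r, cv2.boxPoints(r).round(1).tolist())
    k=box(rk)&(hsv[...,2]<70)&(X[...,2]>.085)&(X[...,2]<.13); q=X[k]
    print(' knob n',len(q),q.mean(0),q.min(0),q.max(0), 'uv',np.argwhere(k).mean(0)[::-1], 'ray@.101',ray(c,*np.argwhere(k).mean(0)[::-1],.101))
    r=cv2.minAreaRect(q[:,:2].astype(np.float32)*1000);print('  krect',r)
    q=X[box(rp)&(abs(X[...,2]-.066)<.004)&(hsv[...,1]<60)]
    print(' pan n',len(q),q[:,2].mean(),cv2.minEnclosingCircle(q[:,:2].astype(np.float32)))
    q=X[box((rp[0]-25,rp[1]+25,rp[2]-10,rp[3]+20))]
    print('  z hist',np.histogram(q[:,2],bins=np.arange(-.005,.09,.005)))
    np.set_printoptions(precision=4,suppress=True)
E
```

```text
scene blue n 1857 z pct [0.06911031 0.07049259 0.07148546 0.07243008 0.0737523 ]
 rect ((484.53802490234375, -259.7756042480469), (123.09366607666016, 104.1141357421875), 11.278234481811523) [[414.0, -220.8000030517578], [434.3999938964844, -322.8999938964844], [555.0999755859375, -298.79998779296875], [534.7000122070312, -196.6999969482422]]
 knob n 143 [ 0.44635027 -0.26881123  0.10860535] [ 0.4324251  -0.28256737  0.09084905] [ 0.45552002 -0.25102744  0.1162661 ] uv [248.72727273 266.34265734] ray@.101 [ 0.44278697 -0.26640691  0.101     ]
  krect ((444.4139099121094, -267.06475830078125), (20.900665283203125, 29.312145233154297), 12.817729949951172)
 pan n 1611 0.06627827405776887 ((0.49485665559768677, 0.005925117526203394), 0.06592034548521042)
  z hist (array([2191, 3420,   73,  135,  238,  103,   99,   92,   97,  166, 1641,
        824,    9,  335, 1298,   24,    0,    0]), array([-0.005,  0.   ,  0.005,  0.01 ,  0.015,  0.02 ,  0.025,  0.03 ,
        0.035,  0.04 ,  0.045,  0.05 ,  0.055,  0.06 ,  0.065,  0.07 ,
        0.075,  0.08 ,  0.085]))
side blue n 866 z pct [0.0686 
[... 269 characters left out ...]
.7000122070312, -189.6999969482422]]
 knob n 69 [ 0.4431 -0.2554  0.1069] [ 0.4342 -0.2704  0.091 ] [ 0.455  -0.2461  0.1181] uv [259.8841 150.4348] ray@.101 [ 0.4439 -0.2638  0.101 ]
  krect ((444.3793029785156, -257.8383483886719), (19.4659366607666, 24.249422073364258), 4.707618713378906)
 pan n 1671 0.06651580027566938 ((0.49790632724761963, 0.007990963757038116), 0.06667258590459824)
  z hist (array([1804, 3978,  108,  130,  143,  115,  125,  130,  126,  217, 1685,
        946,    6,  235, 1444,   16,    0,    0]), array([-0.005,  0.   ,  0.005,  0.01 ,  0.015,  0.02 ,  0.025,  0.03 ,
        0.035,  0.04 ,  0.045,  0.05 ,  0.055,  0.06 ,  0.065,  0.07 ,
        0.075,  0.08 ,  0.085]))
```

Run:
```python
import cv2,numpy as np
a=cv2.imread('pics/scene0.png')[180:340,210:400];b=cv2.imread('pics/side0.png')[130:290,170:320]
cv2.imwrite('pics/crop0.png',np.hstack([cv2.resize(a,None,fx=2.3,fy=2.3,interpolation=2),cv2.resize(b,None,fx=2.3,fy=2.3,interpolation=2)]))
```

```text
(no output)
```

View pics/crop0.png

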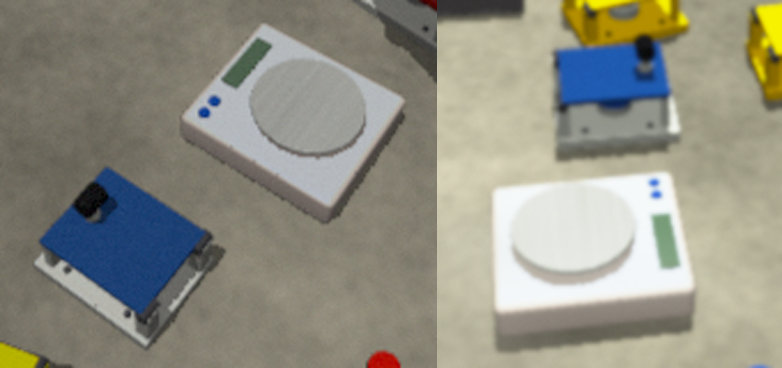

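The two views agree: lid centre about (0.484,-0.257), long axis at about +10°, knob about (0.4445,-0.264), pan about (0.4965,0.007). Now I move over the knob and check with the wrist camera.

Request:
{"api": "apply_moves", "payload": {
  "series": [
    [[-0.033, -0.035, 0], 0, 1],
    [[-0.033, -0.035, 0], 0, 1],
    [[-0.033, -0.035, 0], 0, 1],
    [[-0.033, -0.035, 0], 0, 1],
    [[-0.033, -0.035, 0], 0, 1],
    [[-0.033, -0.035, 0], 0, 1],
    [[-0.033, -0.035, 0], 0, 1],
    [[-0.033, -0.035, 0], 0, 1]
  ]
}}

```text
t: 1.1
ee_pos: [0.4436, -0.2649, 0.2311]
ee_rot: [-180.0, -0.0, 90.0]
ft_force: [0.2, -1.0, 0.2]
grip_width: 0.0854
```

Request:
{"api": "apply_moves", "payload": {
  "series": [
    [[0, 0, 0.005], 0.175, 1],
    [[0, 0, 0.005], 0.175, 1],
    [[0, 0, 0.005], 0.175, 1],
    [[0, 0, 0.005], 0.175, 1],
    [[0, 0, 0.005], 0.175, 1],
    [[0, 0, 0.005], 0.175, 1],
    [[0, 0, 0.005], 0.175, 1],
    [[0, 0, 0.005], 0.171, 1]
  ]
}}

```text
t: 2.1
ee_pos: [0.4448, -0.2638, 0.1909]
ee_rot: [-180.0, 0.0, 9.7]
ft_force: [-0.1, 0.2, 0.3]
grip_width: 0.0853
```

Run:
```python
from h import *
np.set_printoptions(precision=4,suppress=True)
s=state();print(s['t'],s['ee_pos'],s['ee_rot'],s['q'],s['grip_width'])
c=imaging.calibration('wrist');p,d=imaging.read_camera('wrist');np.savez('w1.npz',p=p,d=d);print(c)
cv2.imwrite('pics/w1.png',p[:,:,::-1])
X=pts(c,d);hsv=cv2.cvtColor(p,cv2.COLOR_RGB2HSV)
m=(d>0)&(abs(X[...,2]-.0715)<.006)&(hsv[...,0]>100)&(hsv[...,0]<130)&(hsv[...,1]>110)
q=X[m];print(len(q));
if len(q):
  r=cv2.minAreaRect(q[:,:2].astype(np.float32)*1000);print(r,cv2.boxPoints(r))
k=(d>0)&(hsv[...,2]<70)&(X[...,2]>.09)&(X[...,2]<.125)&(np.hypot(X[...,0]-.4445,X[...,1]+.264)<.035)
q=X[k];print(len(q));
if len(q): print(np.percentile(q,[2,50,98],axis=0),cv2.minAreaRect(q[:,:2].astype(np.float32)*1000),np.argwhere(k).mean(0)[::-1])
```

```text
2.1 [ 0.4448 -0.2638  0.1909] [-179.9804    0.0286    9.6987] [  7.0969  23.9665  24.471  121.6268 -16.0501  37.4741 -37.7558] 0.08534794228223014
{'fx': 293.9823253224036, 'fy': 293.9823253224036, 'cx': 280.56630831228523, 'cy': 207.74904261302422, 'xyz': array([ 0.5142, -0.2507,  0.3332]), 'rotation': array([163.9002,   0.0445, -80.3045])}
16700
((483.5142517089844, -256.5209655761719), (129.4939422607422, 109.16780090332031), 11.044913291931152) [[ 409.5095 -215.3522]
 [ 430.4236 -322.4979]
 [ 557.519  -297.6897]
 [ 536.6049 -190.544 ]]
986
[[ 0.4348 -0.2774  0.1023]
 [ 0.4473 -0.2634  0.1107]
 [ 0.4567 -0.2492  0.1132]] ((445.1324157714844, -263.5897216796875), (22.046682357788086, 29.10585594177246), 11.094149589538574) [282.2566 212.7191]
```

View pics/w1.png

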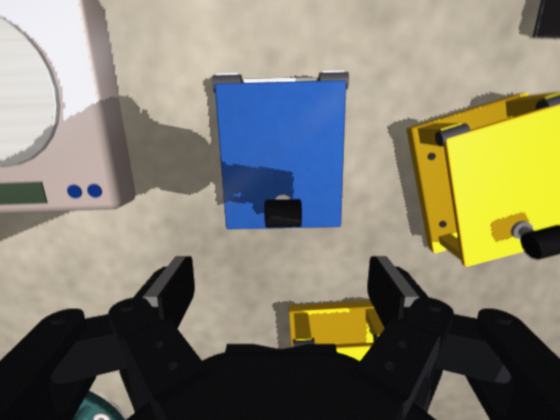

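The wrist view shows the blue lid square in the middle with the hinge at the top (212–348,77) and the knob at (283,212). The knob is centred between the fingers, and the yellow fixtures are clear of the path. Lid yaw measures 11.0°. I'll descend and pinch.

Request:
{"api": "apply_moves", "payload": {
  "series": [
    [[0, 0, 0.0136], -0.023, 1],
    [[0, 0, 0.0136], 0, 1],
    [[0, 0, 0.0136], 0, 1],
    [[0, 0, 0.0136], 0, 1],
    [[0, 0, 0.0136], 0, 1],
    [[0, 0, 0.0136], 0, 1],
    [[0, 0, 0.0136], 0, 1],
    [[0, 0, 0.0136], 0, 1]
  ],
  "newtons": 30
}}

```text
t: 3.15
ee_pos: [0.4451, -0.2641, 0.0816]
ee_rot: [180.0, -0.0, 11.3]
ft_force: [-1.5, -0.5, 0.6]
grip_width: 0.0855
```

Request:
{"api": "apply_moves", "payload": {
  "series": [
    [[0, 0, 0], 0, 0],
    [[0, 0, 0], 0, 0],
    [[0, 0, 0], 0, 0],
    [[0, 0, 0], 0, 0],
    [[0, 0, 0], 0, 0],
    [[0, 0, 0], 0, 0],
    [[0, 0, 0], 0, 0],
    [[0, 0, 0], 0, 0]
  ],
  "newtons": 30
}}

```text
t: 4.15
ee_pos: [0.4456, -0.2654, 0.0832]
ee_rot: [179.9, -0.1, 11.3]
ft_force: [-1.0, -4.2, 5.9]
grip_width: 0.0292
```

```bash
python3 -c "
import numpy as np
t=np.radians(np.linspace(0,106,25));X=-.105*np.cos(t)+.038*np.sin(t);Z=.105*np.sin(t)+.038*np.cos(t)
print([[round(a,4),0,round(-b,4)] for a,b in zip(np.diff(X),np.diff(Z))])"
```

```text
[[np.float64(0.0032), 0, np.float64(-0.008)], [np.float64(0.0038), 0, np.float64(-0.0077)], [np.float64(0.0044), 0, np.float64(-0.0074)], [np.float64(0.005), 0, np.float64(-0.007)], [np.float64(0.0055), 0, np.float64(-0.0066)], [np.float64(0.006), 0, np.float64(-0.0062)], [np.float64(0.0065), 0, np.float64(-0.0057)], [np.float64(0.0069), 0, np.float64(-0.0052)], [np.float64(0.0073), 0, np.float64(-0.0046)], [np.float64(0.0076), 0, np.float64(-0.0041)], [np.float64(0.0079), 0, np.float64(-0.0035)], [np.float64(0.0081), 0, np.float64(-0.0028)], [np.float64(0.0083), 0, np.float64(-0.0022)], [np.float64(0.0085), 0, np.float64(-0.0016)], [np.float64(0.0086), 0, np.float64(-0.0009)], [np.float64(0.0086), 0, np.float64(-0.0002)], [np.float64(0.0086), 0, np.float64(0.0004)], [np.float64(0.0085), 0, np.float64(0.0011)], [np.float64(0.0084), 0, np.float64(0.0017)], [np.float64(0.0083), 0, np.float64(0.0024)], [np.float64(0.0081), 0, np.float64(0.003)], [np.float64(0.0078), 0, np.float64(0.0036)], [np.float64(0.0075), 0, np.float64(0.0042)], [np.float64(0.0072), 0, np.float64(0.0048)]]
```

Request:
{"api": "apply_moves", "payload": {
  "series": [
    [[0.0032, 0, -0.008], 0, 0],
    [[0.0038, 0, -0.0077], 0, 0],
    [[0.0044, 0, -0.0074], 0, 0],
    [[0.005, 0, -0.007], 0, 0],
    [[0.0055, 0, -0.0066], 0, 0],
    [[0.006, 0, -0.0062], 0, 0],
    [[0.0065, 0, -0.0057], 0, 0],
    [[0.0069, 0, -0.0052], 0, 0]
  ]
}}

```text
t: 5.15
ee_pos: [0.4851, -0.2575, 0.1358]
ee_rot: [179.8, 0.1, 11.3]
ft_force: [1.5, -6.7, -7.9]
grip_width: 0.0295
```

Forces are low. I'll continue the arc.

Request:
{"api": "apply_moves", "payload": {
  "series": [
    [[0.0073, 0, -0.0046], 0, 0],
    [[0.0076, 0, -0.0041], 0, 0],
    [[0.0079, 0, -0.0035], 0, 0],
    [[0.0081, 0, -0.0028], 0, 0],
    [[0.0083, 0, -0.0022], 0, 0],
    [[0.0085, 0, -0.0016], 0, 0],
    [[0.0086, 0, -0.0009], 0, 0],
    [[0.0086, 0, -0.0002], 0, 0]
  ]
}}

```text
t: 6.15
ee_pos: [0.5467, -0.2453, 0.156]
ee_rot: [179.9, 0.3, 11.3]
ft_force: [-1.8, -6.3, 1.0]
grip_width: 0.0299
```

Request:
{"api": "apply_moves", "payload": {
  "series": [
    [[0.0086, 0, 0.0004], 0, 0],
    [[0.0085, 0, 0.0011], 0, 0],
    [[0.0084, 0, 0.0017], 0, 0],
    [[0.0083, 0, 0.0024], 0, 0],
    [[0.0081, 0, 0.003], 0, 0],
    [[0.0078, 0, 0.0036], 0, 0],
    [[0.0075, 0, 0.0042], 0, 0],
    [[0.0072, 0, 0.0048], 0, 0]
  ]
}}

```text
t: 7.15
ee_pos: [0.6123, -0.2323, 0.1355]
ee_rot: [179.9, 0.0, 11.3]
ft_force: [0.1, -5.6, 3.4]
grip_width: 0.029
```

Run:
```python
from h import *
np.set_printoptions(precision=4,suppress=True)
s=state();print(s['t'],s['ee_pos'],s['ee_rot'],s['ft_force'])
p,d=imaging.read_camera('scene');q,_=imaging.read_camera('side')
cv2.imwrite('pics/c2.png',np.hstack([cv2.resize(p[170:340,190:390],None,fx=2,fy=2),cv2.resize(q[80:250,140:320],None,fx=2,fy=2)])[:,:,::-1])
```

```text
7.15 [ 0.6123 -0.2323  0.1355] [179.8508   0.0176  11.3106] [ 0.1419 -5.591   3.3568]
```

View pics/c2.png

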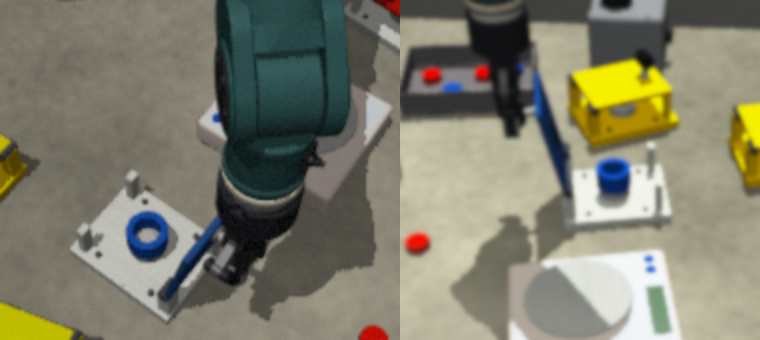

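The crops show the lid standing past vertical at about 105° in both views, with the ring still on its pedestal at (148,236). I'll release and withdraw, away from the lid and then up.

Request:
{"api": "apply_moves", "payload": {
  "series": [
    [[0, 0, 0], 0, 1],
    [[0, 0, 0], 0, 1],
    [[0, 0, 0], 0, 1],
    [[0, 0, 0], 0, 1],
    [[0, 0, 0], 0, 1],
    [[0, 0, 0], 0, 1],
    [[0.005, 0, 0], 0, 1],
    [[0.01, 0, 0], 0, 1]
  ]
}}

```text
t: 8.25
ee_pos: [0.6273, -0.2276, 0.1351]
ee_rot: [180.0, 0.0, 11.3]
ft_force: [0.8, -1.1, 0.6]
grip_width: 0.0855
```

Request:
{"api": "apply_moves", "payload": {
  "series": [
    [[0.015, 0, -0.005], 0, 1],
    [[0.005, 0, -0.02], 0, 1],
    [[0, 0, -0.03], 0, 1],
    [[0, 0, -0.03], 0, 1],
    [[0, 0, -0.03], 0, 1],
    [[0, 0, -0.01], 0, 1],
    [[0, 0, 0], 0, 1],
    [[0, 0, 0], 0, 1]
  ]
}}

```text
t: 9.25
ee_pos: [0.646, -0.223, 0.2585]
ee_rot: [-179.9, 0.1, 11.4]
ft_force: [-0.5, 0.4, -0.8]
grip_width: 0.0854
```

```bash
cat > look.py <<'E'
from h import *
np.set_printoptions(precision=4,suppress=True)
s=state();print(s['t'],s['ee_pos'],s['ee_rot'],s['q'],s['ft_force'])
for n in ('scene','side'):
    c=imaging.calibration(n);p,d=imaging.read_camera(n);X=pts(c,d);h=cv2.cvtColor(p,cv2.COLOR_RGB2HSV)
    cv2.imwrite(f'pics/{n}_{s["t"]:.2f}.png',p[:,:,::-1])
    b=(d>0)&(h[...,0]>100)&(h[...,0]<130)&(h[...,1]>110)
    m=b&(np.hypot(X[...,0]-.4835,X[...,1]+.2565)<.035)&(abs(X[...,2]-.05)<.02)
    q=X[m&(X[...,2]>.055)&(X[...,2]<.066)];print(n,'ring top',len(q),cv2.minEnclosingCircle(q[:,:2].astype(np.float32)) if len(q) else '',q[:,2].mean())
    q=X[b&(X[...,2]>.08)&(abs(X[...,0]-.58)<.06)&(abs(X[...,1]+.24)<.09)]
    if len(q)>10:
        e=np.linalg.svd(q-q.mean(0))[2][2];print(' lid n',len(q),q.min(0),q.max(0),'normal',e,'tilt',np.degrees(np.arccos(e[2])))
E
python3 look.py
```

```text
9.25 [ 0.646  -0.223   0.2585] [-179.9255    0.1273   11.3501] [ -1.8234  31.338   25.8438  97.1943 -16.0019  55.3004 -48.692 ] [-0.4612  0.416  -0.8249]
scene ring top 190 ((0.4836655557155609, -0.259155809879303), 0.024681715294718742) 0.059863467880787904
 lid n 469 [ 0.544  -0.2978  0.0826] [ 0.6398 -0.186   0.6044] normal [-0.9722 -0.1908  0.1355] tilt 82.21201966548537
side ring top 105 ((0.48300138115882874, -0.2538015842437744), 0.024364272132515907) 0.059728252841884946
 lid n 411 [ 0.5436 -0.2868  0.0802] [ 0.6028 -0.1801  0.1886] normal [-0.9175 -0.1708  0.3591] tilt 68.95735039993404
```

The ring is still at (0.4834,-0.2565), and the lid rests open at about 110°. I'll move over the ring, descend and grasp.

Request:
{"api": "apply_moves", "payload": {
  "series": [
    [[-0.0208, 0, 0], 0, 1],
    [[-0.0208, 0, 0], 0, 1],
    [[-0.0208, 0, 0], 0, 1],
    [[-0.0208, 0, 0], 0, 1],
    [[-0.0208, 0, 0], 0, 1],
    [[-0.0208, 0, 0], 0, 1],
    [[-0.0208, 0, 0], 0, 1],
    [[-0.0204, 0.0008, 0], 0, 1]
  ]
}}

```text
t: 10.35
ee_pos: [0.4826, -0.2573, 0.26]
ee_rot: [-180.0, -0.0, 11.3]
ft_force: [0.3, -0.4, 0.6]
grip_width: 0.0856
```

Request:
{"api": "apply_moves", "payload": {
  "series": [
    [[0, 0, 0.0225], 0, 1],
    [[0, 0, 0.0225], 0, 1],
    [[0, 0, 0.0225], 0, 1],
    [[0, 0, 0.0225], 0, 1],
    [[0, 0, 0.0225], 0, 1],
    [[0, 0, 0.0225], 0, 1],
    [[0, 0, 0.015], 0, 1],
    [[0, 0, 0], 0, 1]
  ]
}}

```text
t: 11.35
ee_pos: [0.4832, -0.2568, 0.1093]
ee_rot: [-179.9, 0.1, 11.3]
ft_force: [-0.1, 1.1, -1.0]
grip_width: 0.0852
```

Run:
```python
from h import *
np.set_printoptions(precision=4,suppress=True)
s=state();print(s['t'],s['ee_pos'],s['ee_rot'],s['ft_force'])
c=imaging.calibration('wrist');p,d=imaging.read_camera('wrist');cv2.imwrite('pics/w3.png',p[:,:,::-1])
X=pts(c,d);h=cv2.cvtColor(p,cv2.COLOR_RGB2HSV)
m=(d>0)&(h[...,0]>100)&(h[...,0]<130)&(h[...,1]>110)&(abs(X[...,2]-.06)<.004)&(np.hypot(X[...,0]-.4835,X[...,1]+.2565)<.045)
q=X[m];print(len(q),cv2.minEnclosingCircle(q[:,:2].astype(np.float32)) if len(q) else '')
```

```text
11.35 [ 0.4832 -0.2568  0.1093] [-179.9366    0.0903   11.3248] [-0.1096  1.0577 -1.0346]
2186 ((0.4837276339530945, -0.2564133405685425), 0.02484886534512043)
```

View pics/w3.png

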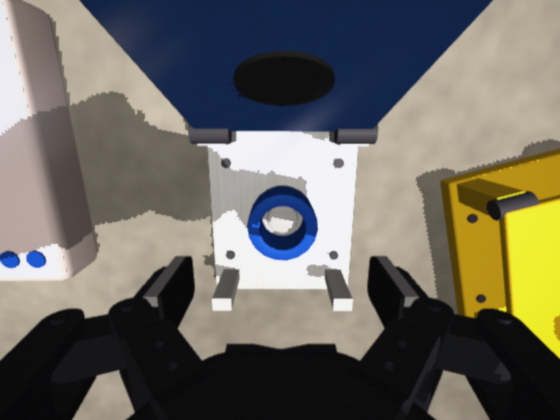

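The wrist view shows the ring at (283,222), centred between the fingers and clear of the posts, with the open lid behind. I'll descend 74 mm slowly and close.

Request:
{"api": "apply_moves", "payload": {
  "series": [
    [[0, 0, 0.012], 0, 1],
    [[0, 0, 0.012], 0, 1],
    [[0, 0, 0.012], 0, 1],
    [[0, 0, 0.012], 0, 1],
    [[0, 0, 0.01], 0, 1],
    [[0, 0, 0.008], 0, 1],
    [[0, 0, 0.008], 0, 1],
    [[0, 0, 0], 0, 1]
  ]
}}

```text
t: 12.4
ee_pos: [0.4837, -0.2569, 0.0354]
ee_rot: [-180.0, 0.0, 11.3]
ft_force: [-0.2, -0.5, 0.3]
grip_width: 0.085
```

Request:
{"api": "apply_moves", "payload": {
  "series": [
    [[0, 0, 0], 0, 0],
    [[0, 0, 0], 0, 0],
    [[0, 0, 0], 0, 0],
    [[0, 0, 0], 0, 0],
    [[0, 0, 0], 0, 0],
    [[0, 0, 0], 0, 0],
    [[0, 0, 0], 0, 0],
    [[0, 0, 0], 0, 0]
  ],
  "newtons": 30
}}

```text
t: 13.4
ee_pos: [0.4843, -0.2571, 0.0365]
ee_rot: [180.0, -0.0, 11.3]
ft_force: [-0.6, 0.9, 6.5]
grip_width: 0.0481
```

Request:
{"api": "apply_moves", "payload": {
  "series": [
    [[0, 0, -0.006], 0, 0],
    [[0, 0, -0.008], 0, 0],
    [[0, 0, -0.015], 0, 0],
    [[0, 0, -0.02], 0, 0],
    [[0, 0, -0.025], 0, 0],
    [[0, 0, -0.025], 0, 0],
    [[0, 0, -0.02], 0, 0],
    [[0, 0, 0], 0, 0]
  ]
}}

```text
t: 14.4
ee_pos: [0.485, -0.2576, 0.157]
ee_rot: [179.9, -0.2, 11.3]
ft_force: [-0.8, -0.5, -1.1]
grip_width: 0.0478
```

Run:
```python
from h import *
np.set_printoptions(precision=4,suppress=True)
s=state();print(s['t'],s['ee_pos'],s['ee_rot'],s['q'],s['ft_force'],s['grip_width'])
c=imaging.calibration('wrist');p,d=imaging.read_camera('wrist');cv2.imwrite('pics/w4.png',p[:,:,::-1])
X=pts(c,d);h=cv2.cvtColor(p,cv2.COLOR_RGB2HSV)
m=(d>0)&(h[...,0]>100)&(h[...,0]<130)&(h[...,1]>110)&(np.hypot(X[...,0]-s['ee_pos'][0],X[...,1]-s['ee_pos'][1])<.035)
q=X[m];print(len(q),np.percentile(q,[2,50,98],axis=0) if len(q) else '')
zt=np.percentile(q[:,2],97);t=q[abs(q[:,2]-zt)<.003];print(zt,cv2.minEnclosingCircle(t[:,:2].astype(np.float32)))
```

```text
14.4 [ 0.485  -0.2576  0.157 ] [179.8668  -0.1964  11.34  ] [  6.118   28.9618  23.401  119.3313 -19.5758  35.0884 -35.626 ] [-0.8252 -0.4966 -1.0942] 0.047803052420001574
8036 [[ 0.4629 -0.2785  0.1556]
 [ 0.4833 -0.2562  0.1792]
 [ 0.5086 -0.2335  0.181 ]]
0.18090646690737833 ((0.48421773314476013, -0.2563699781894684), 0.025301313027739525)
```

View pics/w4.png

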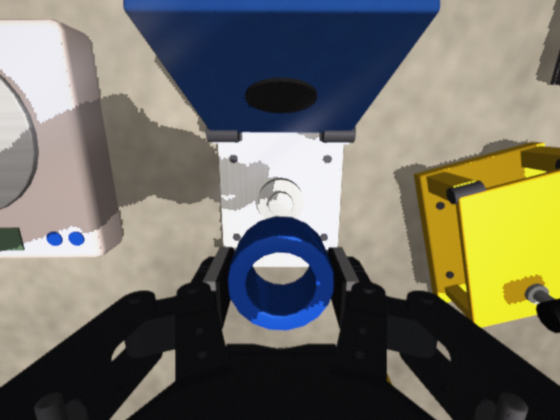

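The ring is held level, its rim centred at about (281,272). The measured ring centre is 1.4 mm from the TCP. I'll carry it to the pan.

Request:
{"api": "apply_moves", "payload": {
  "series": [
    [[0.008, -0.032, 0], 0, 0],
    [[0.008, -0.032, 0], 0, 0],
    [[0.008, -0.032, 0], 0, 0],
    [[0.008, -0.032, 0], 0, 0],
    [[0.008, -0.032, 0], 0, 0],
    [[0.008, -0.032, 0], 0, 0],
    [[0.008, -0.032, 0], 0, 0],
    [[0.008, -0.032, 0], 0, 0]
  ]
}}

```text
t: 15.45
ee_pos: [0.4956, 0.0077, 0.1541]
ee_rot: [-180.0, 0.1, 11.3]
ft_force: [1.0, -0.3, -1.1]
grip_width: 0.0483
```

Request:
{"api": "apply_moves", "payload": {
  "series": [
    [[0, 0, 0.01], 0, 0],
    [[0, 0, 0.01], 0, 0],
    [[0, 0, 0.01], 0, 0],
    [[0, 0, 0.01], 0, 0],
    [[0, 0, 0.01], 0, 0],
    [[0, 0, 0.01], 0, 0],
    [[0, 0, 0.005], 0, 0],
    [[0, 0, 0], 0, 0]
  ]
}}

```text
t: 16.45
ee_pos: [0.4962, 0.0066, 0.0896]
ee_rot: [-180.0, 0.0, 11.3]
ft_force: [-0.5, -0.4, -0.2]
grip_width: 0.048
```

```bash
cat > pan.py <<'E'
from h import *
np.set_printoptions(precision=4,suppress=True)
s=state();print(s['t'],s['ee_pos'],s['ee_rot'],s['ft_force'],s['grip_width'])
for n in ('wrist','scene','side'):
    c=imaging.calibration(n);p,d=imaging.read_camera(n);cv2.imwrite(f'pics/{n}_{s["t"]:.2f}.png',p[:,:,::-1])
    X=pts(c,d);h=cv2.cvtColor(p,cv2.COLOR_RGB2HSV);near=(d>0)&(np.hypot(X[...,0]-.4965,X[...,1]-.007)<.072)
    q=X[near&(h[...,0]>100)&(h[...,0]<130)&(h[...,1]>110)&(X[...,2]>.06)]
    if len(q)>20:
        zt=np.percentile(q[:,2],97);t=q[abs(q[:,2]-zt)<.004];print(n,'ring top',len(t),zt,cv2.minEnclosingCircle(t[:,:2].astype(np.float32)),'bottom',np.percentile(q[:,2],1))
    q=X[near&(abs(X[...,2]-.066)<.004)&(h[...,1]<70)]
    if len(q)>20: print(n,'pan',len(q),np.median(q[:,2]),cv2.minEnclosingCircle(q[:,:2].astype(np.float32)))
E
python3 pan.py
```

```text
16.45 [0.4962 0.0066 0.0896] [-179.9924    0.0412   11.3287] [-0.4579 -0.3864 -0.2284] 0.04803609657003008
wrist ring top 5034 0.11354009361430752 ((0.49542030692100525, 0.007940487004816532), 0.025499651208519936) bottom 0.08702801558463766
wrist pan 20644 0.06559290127744528 ((0.49583154916763306, 0.007810452952980995), 0.06509007513523102)
scene ring top 1 0.32095330164759517 ((0.4847741723060608, -0.025502869859337807), 9.999999747378752e-05) bottom 0.08468975236444265
scene pan 1152 0.06626514802188799 ((0.4944968819618225, 0.0043656714260578156), 0.06565288454294205)
side ring top 4 0.36689314383034505 ((0.5292879343032837, 0.03755846619606018), 0.005737273022532463) bottom 0.09120918841085458
side pan 1301 0.06654595379551242 ((0.49796628952026367, 0.007477801758795977), 0.06705494970083237)
```

The ring centre is within about 1 mm of the pan centre, and the ring's underside is about 17 mm above the pan. I'll lower it gently.

Request:
{"api": "apply_moves", "payload": {
  "series": [
    [[0, 0, 0.004], 0, 0],
    [[0, 0, 0.004], 0, 0],
    [[0, 0, 0.003], 0, 0],
    [[0, 0, 0.002], 0, 0],
    [[0, 0, 0.002], 0, 0],
    [[0, 0, 0.001], 0, 0],
    [[0, 0, 0.0005], 0, 0],
    [[0, 0, 0], 0, 0]
  ]
}}

```text
t: 17.6
ee_pos: [0.4964, 0.0066, 0.0735]
ee_rot: [180.0, -0.0, 11.3]
ft_force: [-0.8, -0.7, -0.6]
grip_width: 0.0485
```

Request:
{"api": "apply_moves", "payload": {
  "series": [
    [[0, 0, 0.0005], 0, 0],
    [[0, 0, 0.0005], 0, 0],
    [[0, 0, 0.0005], 0, 0],
    [[0, 0, 0.0005], 0, 0],
    [[0, 0, 0], 0, 0],
    [[0, 0, 0], 0, 0],
    [[0, 0, 0], 0, 0],
    [[0, 0, 0], 0, 0]
  ]
}}

```text
t: 18.6
ee_pos: [0.4965, 0.0066, 0.0725]
ee_rot: [-180.0, -0.0, 11.3]
ft_force: [-1.6, 0.5, 10.7]
grip_width: 0.048
```

Contact: 10.7 N upward. I'll release slowly and rise.

Request:
{"api": "apply_moves", "payload": {
  "series": [
    [[0, 0, 0], 0, 0.65],
    [[0, 0, 0], 0, 0.7],
    [[0, 0, 0], 0, 0.8],
    [[0, 0, 0], 0, 0.9],
    [[0, 0, 0], 0, 1],
    [[0, 0, 0], 0, 1],
    [[0, 0, 0], 0, 1],
    [[0, 0, 0], 0, 1]
  ]
}}

```text
t: 19.6
ee_pos: [0.4964, 0.0066, 0.0715]
ee_rot: [180.0, 0.0, 11.3]
ft_force: [-0.3, 0.4, -1.0]
grip_width: 0.085
```

Request:
{"api": "apply_moves", "payload": {
  "series": [
    [[0, 0, -0.005], 0, 1],
    [[0, 0, -0.01], 0, 1],
    [[0, 0, -0.02], 0, 1],
    [[0, 0, -0.03], 0, 1],
    [[0, 0, -0.03], 0, 1],
    [[0, 0, -0.03], 0, 1],
    [[0, 0, -0.01], 0, 1],
    [[0, 0, 0], 0, 1]
  ]
}}

```text
t: 20.6
ee_pos: [0.4966, 0.0068, 0.207]
ee_rot: [-180.0, -0.1, 11.4]
ft_force: [-0.2, -0.5, 0.2]
grip_width: 0.0851
```

```bash
python3 pan.py; python3 look.py; ls pics
```

```text
20.6 [0.4966 0.0068 0.207 ] [-179.9879   -0.0792   11.3537] [-0.2402 -0.4991  0.2465] 0.08508928846301378
wrist ring top 1306 0.09678279931996553 ((0.49605071544647217, 0.008097516372799873), 0.02472478710114956) bottom 0.07317430668107834
wrist pan 10955 0.06555525304110604 ((0.4960719347000122, 0.008189023472368717), 0.06482651829719543)
scene ring top 4 0.49194239472188256 ((0.49602097272872925, -0.01835157908499241), 0.03162236139178276) bottom 0.06867178393640967
scene pan 1267 0.06641033722556644 ((0.49427273869514465, 0.005254345014691353), 0.06601592898368835)
side ring top 8 0.3748013956515239 ((0.5305315256118774, 0.020585201680660248), 0.008810929022729397) bottom 0.06792572775142093
side pan 1271 0.06649323825916009 ((0.49605825543403625, 0.00767568638548255), 0.06581722944974899)
20.75 [0.4956 0.0067 0.2055] [-179.9934    0.1254   11.3443] [-28.5707  21.8084  29.2583 123.5183 -16.8973  38.5911 -66.3668] [ 0.0618  0.4745 -0.3832]
scene ring top 0  nan
 lid n 494 [ 0.5451 -0.2984  0.0806] [ 0.6275 -0.1849  0.1881] normal [ 0.9028  0.1932 -0.3843] tilt 112.60006560534238
side ring top 0  nan
 lid n 136 [ 0.5593 -0.253   0.1217] [ 0.5942 -0.1809  0.1868] normal [-0.9115 -0.1666  0.3761] tilt 67.91052030498155
c2.png
crop0.png
scene0.png
scene_16.45.png
scene_20.60.png
scene_20.75.png
scene_9.25.png
side0.png
side_16.45.png
side_20.60.png
side_20.75.png
side_9.25.png
w1.png
w3.png
w4.png
wrist_16.45.png
wrist_20.60.pnglook.py:9: RuntimeWarning: Mean of empty slice.
  q=X[m&(X[...,2]>.055)&(X[...,2]<.066)];print(n,'ring top',len(q),cv2.minEnclosingCircle(q[:,:2].astype(np.float32)) if len(q) else '',q[:,2].mean())
  ret = ret.dtype.type(ret / rcount)
```

View pics/side_20.75.png

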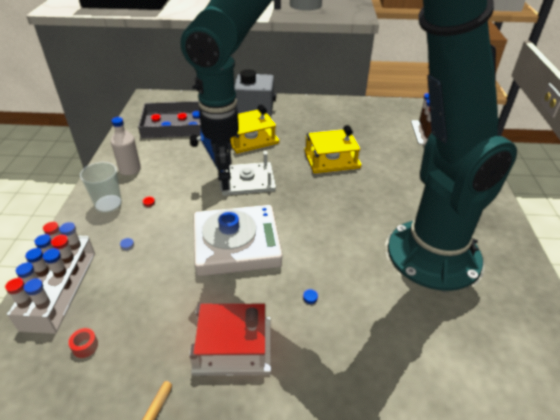

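The side view shows the ring flat in the middle of the pan at (229,221), the blue lid open, the red lid shut at (231,330), and the gripper clear. I'll hand in.

```bash
python3 -c "
from cell import finish_job
print(finish_job())"
```

```text
the job is handed in; nothing more can be done
None
```

I swung the blue lid open, moved the blue ring onto the middle of the open balance's pan, and handed the job in at about 21 s; it gave no verdict.

- **Blue lid:** I pinched the handle, carried it over to about 106° and let go. It settled at about 111° and still measured 111–113° (nominal stop 110°) at the last check. The ring was still in its fixture when the lid was released.
- **Blue ring:** It was lowered slowly to light contact (about 11 N) and released. The wrist camera put its centre within 1 mm of the pan centre, with its top about 31 mm above the pan (the ring is 30 mm high), so it lies flat.
- **Red lid and clearance:** The last side picture shows the red lid shut. The gripper was about 110 mm above the ring with no contact force.

**Checks that failed or disagreed:**
- The final scene and side readings of the ring top picked up the arm instead, so they gave no second measurement. The ring's position therefore rests on the wrist camera and that picture.
- The cameras' estimates of the pan centre differ by up to about 3.5 mm.
- An earlier scene-camera lid angle, right after release (98°), was thrown off by stray points.

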